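# Set the absorber changer to its third click and start the count

### The arm

A 6-joint arm with a two-finger parallel gripper is mounted at the origin on a cart in front of the work surface, level with it; the furniture and walls round the work are solid. World frame = base frame: x ahead of the robot, y to its left, z up, the work surface at z = 0. Lengths are in m, angles in degrees, forces in N, time in s.
With the tool pointing down it reaches from about 0.4 to 0.825 m from the base axis. Payload 7 kg.
Tool frame: the origin (TCP) lies at the very end of the fingers, on their centre line; the grasp point (between the pads) lies 19 mm behind it (ctrl.grip_point_offset is the distance from the TCP to the grasp point, in m); x points along the fingers, z is the direction in which the jaws open and shut, and the axes are right-handed (so a half turn about x gives the same grasp; the last joint's range is limited). The gripper opens to 88 mm and grips with 3 to 60 N. Pads are 19 mm wide; open, the fingers measure 130 mm over their backs; the gripper's body (78 mm by 193 mm) begins 47 mm behind the grasp point.
Start: joints at [-46.69, 20.546, 0.682, 0, -70.136, -16.507], TCP at [0.304, -0.602, 0.189] pointing down, gripper open.
Joint ranges: [-176.03, 176.03], [-82.01, 121.73], [-58.28, 71.71], [-173.87, 95.51], [-174.79, -0.11], [-173.66, 173.66]. Speed limits (degrees/s): [136.94, 136.94, 172.46, 180, 180, 180].

### API

Orientations are given as [roll, pitch, yaw] about the fixed x, y, z axes, in that order (R = Rz(yaw) Ry(pitch) Rx(roll)).
In Python, from plant import get_obs, snapshot, calibration, close_job, ctrl gives the robot as it stands.
- The arm moves only by the tool move_arm, never from a script. Its argument "commands" is a list that holds one entry, the list of rows, each a list of 4 numbers: the shift along the tool's x, y, z in cm, then the turn about the tool's x in rad. In form: [[[dx, dy, dz, spin], ...]]. A call has 1 to 8 rows; each row shifts and turns the commanded pose from where the row before left it, along the tool's axes as they then stand; what a row does not reach is not made up. A row lasts 1/10 s, in which the tool goes at most 50 mm and 8.59 degrees, less where a joint would pass 70% of its speed; a pose out of reach is approached as far as the arm can. A call with a gripper value outside its range is refused whole. "jaw" is the finger opening in cm, from 0 to 8.76, set as the call begins (left out, the last holds). The fingers move at their own pace and stop on an object; the grip force is fixed at half the most. Time passes only in rows, so rows that do not move let the fingers close. It gives the time, the measured TCP pose, the force and the opening at its end, in the units of the state.
- get_obs(): the state, without advancing time (a new reading comes with each control period).
- snapshot(name): name is "scene" or "top"; returns (picture, depth): 480x640x3 uint8, red, green, blue; 480x640 float32, m along the optical axis (not along the pixel's ray), 0 where there is no reading.
- calibration(name): a dict with "mtx" (3x3 intrinsics, pixels), "k1" (the pictures are not rectified: a ray, as slopes to the right and down, at radius r is drawn at 1 + k1 r^2 times it, then the intrinsics apply), "T" (4x4, takes a point from camera to world coordinates). Camera axes: x right, y up, looking along -z (the intrinsics and any distortion apply to the point x, -y, -z); pixel columns grow to the right and rows downward; lengths in m; the calibration is good to about 2 mm. A picture is of the moment at which its call begins. calibration takes no time and is no camera call.
- close_job(): hands the job in, once; it reports no verdict.
The state is a dict: "clock": time; "joint_pos": joint angles; "qvel": joint speeds; "tau": joint torques, N m; "tool_pos": TCP position; "orientation": TCP orientation; "force": force on the tool from outside, world axes, zero at the start; "moment": the same for the moment, N m; "opening": finger opening in m.
Only numpy, scipy, OpenCV 4.12 (cv2) and the standard library are available. Lean on these libraries where they do the work, as an engineer would, in place of code of your own. Each camera call takes 0.05 s, during which the arm holds its last target. There are 200 camera calls.

### The job

Using only the fingertips, push the absorber lever on top of the counting unit out of its parking end and along its slot, counting the clicks, and leave it resting in the third click without ever running on over the hump towards the fourth. Only then press the round start button on the unit right down and let it come up again. Pinch and lift nothing, and do not shove the unit or disturb the vial standing on it or the loose things lying round it.

Things in the scene. Friction and masses are not known exactly. Their poses are not given: they have to be found in the camera images.
- changer: Counting unit, a loose 4 kg white box, 170 (x) x 240 (y) x 55 mm, aluminium deck. Origin: centre of underside; x front to rear, y along the lever slot. On the deck: slot at x = -15, y -78 to 78 mm; start button at x = -58, y = 70; at the rear a steel detector tube and grey block (x 25 to 75, y -41 to 98, up to 49 above the deck) and the vial's cup at x = 50, y = -75.
- lever (a joint): Lever travel along the unit's +y, m, 0 to 0.132. Starts in the free parking stretch (0 to 0.020) at the -y end. Five clicks rest at 0.044, 0.064, 0.084 (the third), 0.104, 0.124; hump tops lie halfway between. Leaving a click takes about 6 N, falling to nothing on the hump; just past it the lever springs ahead by itself into the next click. Stopped within 2 mm of a hump top it may hang there.
- lever_tip (a point): Centre of the top of the lever's black knob, 28 mm above the deck; in the unit's frame x = -15, y = -66 + travel, z = 83 mm. The knob is an upright block 28 (x) x 16 (y) mm, pushable 6 to 27 mm above the deck; its pushing face lies 8 mm to the -y side of this point, the opposite face 8 mm to the +y side.
- lever_near: The half of the lever knob that carries its -y (pushing) and -x faces; fixed to the knob, origin under its centre at deck height. Fingers pressing on this half and on lever_far at once count as pinching.
- lever_far: The half of the lever knob that carries its +y and +x faces; fixed to the knob, origin under its centre at deck height.
- start (a joint): Travel of the start button downwards, in m: 0 up, 0.006 fully down. Sprung: about 1.5 N to begin, 5 N fully down; it returns by itself.
- start_top (a point): Centre of the top of the start button: a black cap 22 mm across, standing 10 mm out of a round grey housing 38 mm across and 12 mm high on the front left of the deck; 22 mm above the deck when up.
- vial: Small glass vial, 22 mm across, 46 mm high, standing loose in the cup (2 mm floor) on the unit's deck at the rear right. Origin: centre of its underside. Leave alone.
- lead_pig: Grey lead vial pot, 46 mm across, 84 mm high, standing loose to the right (-y) of the unit. Origin: centre of its underside. Leave alone.
- beta_vial: Glass vial, 28 mm across, 57 mm high, standing loose to the right of the unit. Origin: centre of its underside. Leave alone.
- marker: Black and white marker pen, 135 mm long, 17 mm thick, lying in front of the unit. Origin: under its centre. Leave alone.
- syringe: Capped syringe, 129 mm long, 16 mm high, lying to the left (+y) of the unit. Origin: on its underside. Leave alone.
- dosimeter: Flat dosimeter badge, 52 x 36 x 9 mm, lying to the left of the unit. Origin: under its centre. Leave alone.

How it is judged (in metres and radians):
On the way, in this order (a step that is already met when the one before it is completed fails the run):
1. the lever rests in the third click (value of joint lever between 0.08 and 0.088 m), for 0.3 s.
2. the start button is pressed right down (value of joint start above 0.0045 m), for 0.05 s.
At the end, for the whole second after the job is handed in: The lever lies in its third click (0.084 m, within 4 mm), the start button has come up again (within 1.5 mm), the unit stands within 12 mm and every loose thing within 15 mm of where it was (all of step 1 and value of joint start below 0.0015 m and distance of each of vial, lead_pig, beta_vial, marker, syringe, dosimeter from where it was at the start of the episode below 0.015 m and distance of changer from where it was at the start of the episode below 0.012 m); the robot touches nothing.
It fails at once if the lever runs over the hump towards the fourth click (value of joint lever above 0.095 m).
It fails at once if the start button is pressed before the lever is in the third click (value of joint start above 0.003 m and value of joint lever below 0.08 m).
It fails at once if the lever is pinched (fingers press on opposite sides of its knob) (contact force between the fingers and lever_near above 1 N and contact force between the fingers and lever_far above 1 N).
It fails at once if the unit is shoved or lifted (distance of changer from where it was at the start of the episode above 0.012 m).
It fails at once if a bystander is moved, knocked over or lifted (distance of any of vial, lead_pig, beta_vial, marker, syringe, dosimeter from where it was at the start of the episode above 0.015 m).
It also fails if it takes over 48 s, if anything falls off the work surface, if the arm or the gripper's body presses on something with over 40 N, if the wrist force passes 120 N, or if a joint passes its speed limit or range.

## Working session

There is one attempt and no reset: what is moved stays moved. The work goes in short steps, Python scripts to look and compute and a tool call to move; the robot and the scene stay as the last step left them, time stands still between calls to the robot, and variables do not carry over. Pictures are saved under pics/ and viewed, about 8 in all and at most 12, crops included, and the job is handed in when it is done.

Besides the shell and the picture viewer there is one more tool, called after ">>>" in YAML: its name, and indented under it one key for each argument. move_arm: Moves the arm, as the interface text tells. Its arguments: {"type":"object","properties":{"commands":{"type":"array"},"jaw":{"type":"number"}},"required":["commands"]}

```bash
mkdir -p pics; cat > h.py <<'E'
import numpy as np, cv2
from plant import get_obs, snapshot, calibration, close_job, ctrl
def snap(n,f):
    p,d=snapshot(n); np.savez('pics/'+f+'.npz',p=p,d=d); cv2.imwrite('pics/'+f+'.png',p[:,:,::-1]); return p,d
def ray(n,u,v):
    c=calibration(n);K=c['mtx'];T=c['T'];k=c['k1']
    uv=np.atleast_2d(np.c_[u,v]).astype(float)
    q=cv2.undistortPoints(uv[:,None],K,np.array([k,0,0,0.]))[:,0]
    d=np.c_[q[:,0],-q[:,1],-np.ones(len(q))]@T[:3,:3].T
    return T[:3,3],d
def onz(n,u,v,z):
    o,d=ray(n,u,v); return o+d*((z-o[2])/d[:,2])[:,None]
def dep(n,u,v,D):
    o,d=ray(n,u,v); return o+d*np.atleast_1d(D)[:,None]
E
python3 - <<'E'
from h import *
for n in('scene','top'):
    p,d=snap(n,n+'0'); c=calibration(n); print(n,c['mtx'].round(1).tolist(),c['k1'],c['T'].round(3).tolist())
print(get_obs())
E
```

```text
scene [[470.3, 0.0, 314.1], [0.0, 470.3, 239.3], [0.0, 0.0, 1.0]] -0.010515092779449751 [[0.609, 0.478, -0.633, 0.012], [-0.793, 0.356, -0.493, -0.448], [-0.01, 0.803, 0.596, 0.583], [0.0, 0.0, 0.0, 1.0]]
top [[540.5, 0.0, 321.6], [0.0, 540.5, 243.9], [0.0, 0.0, 1.0]] 0.007872930320742683 [[0.024, 0.998, -0.064, 0.472], [-1.0, 0.025, 0.006, -0.036], [0.008, 0.064, 0.998, 1.17], [0.0, 0.0, 0.0, 1.0]]
{'clock': 0.1, 'joint_pos': array([-4.66908653e+01,  2.05869536e+01,  6.40192557e-01, -1.53627504e-02,
       -7.01370031e+01, -1.65057424e+01]), 'qvel': array([-0.14193277, -0.13388536,  0.04367055,  0.03005788, -0.0691691 ,
       -0.01245907]), 'tau': array([-1.32003886e-03, -5.84163237e+01,  2.93753332e+01,  7.01544419e+00,
        1.02435448e-02, -8.16376291e-05]), 'tool_pos': array([ 0.30410628, -0.60207241,  0.18803704]), 'orientation': array([  6.72404657,  89.91499943, 123.52220853]), 'force': array([-0.61085748,  0.29175957,  0.56508382]), 'moment': array([0.04243729, 0.01420457, 0.00971011]), 'opening': 0.08770634257339809}
```

View pics/top0.png

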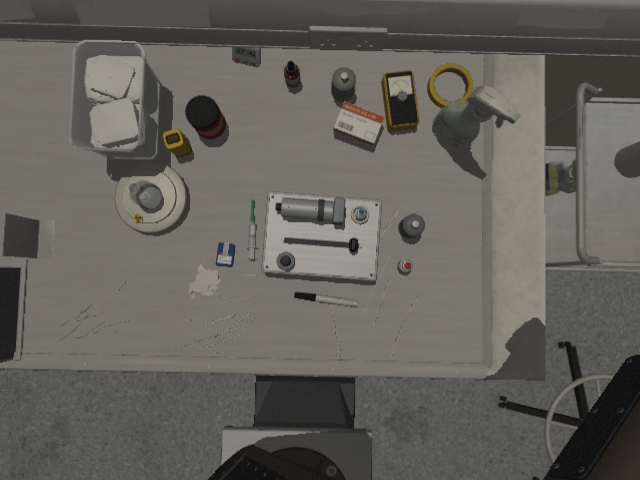

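View pics/scene0.png

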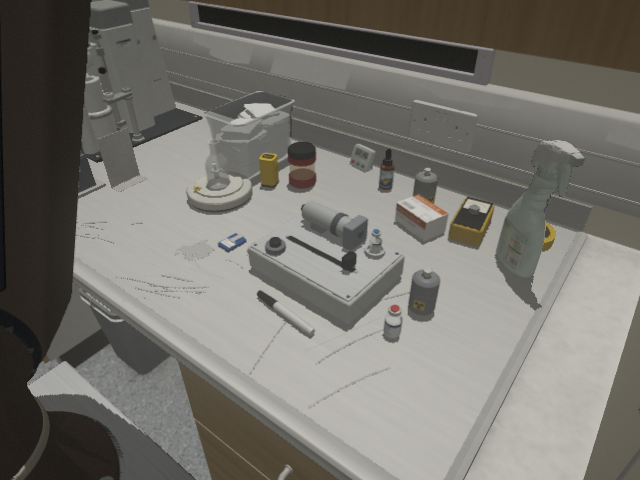

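The top view shows the unit at about px (263–381, 193–283), with the knob at (354,245), the button at (286,261) and the vial at (360,213). The scene view confirms this layout. Next I'll measure the unit's frame.

```bash
python3 - <<'E'
from h import *
z=np.load('pics/top0.npz');p,d=z['p'],z['d']
v,u=np.mgrid[180:300,250:395]; P=dep('top',u.ravel(),v.ravel(),d[v,u].ravel())
H=P[:,2].reshape(u.shape); print('deck z',np.median(H[(H>.04)&(H<.07)]))
m=((H>.035)).astype(np.uint8); m=cv2.morphologyEx(m,cv2.MORPH_CLOSE,np.ones((5,5)))
c=max(cv2.findContours(m,0,cv2.CHAIN_APPROX_NONE)[0],key=cv2.contourArea)[:,0]
W=onz('top',c[:,0]+250,c[:,1]+180,.055)
r=cv2.minAreaRect((W[:,:2]*1000).astype(np.float32)); print('rect mm',r)
def comp(mask,x0,y0,z,name):
    n,l,s,ce=cv2.connectedComponentsWithStats(mask.astype(np.uint8))
    for i in range(1,n):
        if s[i,4]>15:
            print(name,s[i].tolist(),(ce[i]+[x0,y0]).round(1),onz('top',ce[i][0]+x0,ce[i][1]+y0,z)[0].round(4))
g=p.max(2)
comp(g[225:275,270:370]<60,270,225,.083,'dark@83')
comp((H>.075)&(H<.13),250,180,.083,'high')
# knob by depth
k=(H>.074)&(H<.095)&(v>230)&(v<256)&(u>335)&(u<370); Pk=P.reshape(*u.shape,3)[k]; print('knob',k.sum(),Pk.min(0).round(4),Pk.max(0).round(4),Pk.mean(0).round(4))
k=(H>.070)&(v>248)&(v<275)&(u>270)&(u<302); Pk=P.reshape(*u.shape,3)[k]; print('btn',k.sum(),Pk.min(0).round(4),Pk.max(0).round(4),Pk.mean(0).round(4))
a=cv2.resize(p[185:290,255:390],None,fx=5.5,fy=5.5,interpolation=cv2.INTER_CUBIC); cv2.imwrite('pics/c1.png',a[:,:,::-1])
E
```

```text
deck z 0.054135647003112464
rect mm ((562.8482055664062, -41.4658203125), (253.49298095703125, 186.32937622070312), 88.0235824584961)
dark@83 [15, 13, 74, 15, 376] [327.8 243.3] [ 0.5434 -0.0549  0.083 ]
dark@83 [10, 31, 11, 10, 87] [285.2 260.6] [0.5063 0.0299 0.083 ]
dark@83 [0, 48, 13, 2, 16] [275.1 273.8] [0.4793 0.0494 0.083 ]
high [25, 17, 70, 27, 1364] [312.9 208.6] [ 0.6129 -0.0231  0.083 ]
high [105, 27, 11, 12, 103] [360.1 212.4] [ 0.6076 -0.1189  0.083 ]
high [99, 57, 9, 14, 105] [353.2 243.8] [ 0.5436 -0.1062  0.083 ]
high [30, 75, 11, 11, 60] [284.9 259.7] [0.5082 0.0305 0.083 ]
knob 107 [ 0.5295 -0.1142  0.074 ] [ 0.5573 -0.098   0.0867] [ 0.5436 -0.1062  0.0811]
btn 101 [ 0.4717 -0.0357  0.0702] [0.5241 0.0451 1.1702] [0.5067 0.0299 0.0972]
```

View pics/c1.png

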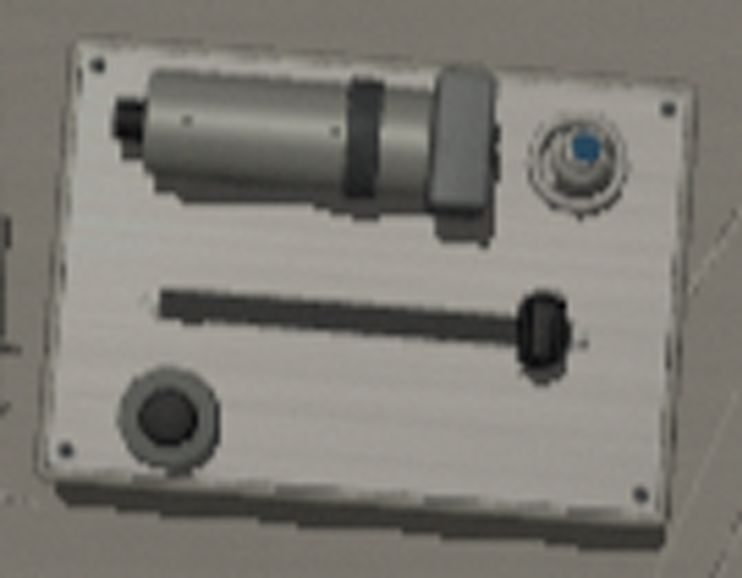

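The crop shows the screws at the deck corners, the knob at the -y end of the slot, and the button at the front left. I'll get the frame from the four screws.

```bash
cat >> h.py <<'E'
from scipy.spatial.transform import Rotation as Ro
def unit():
    s=np.array([(97,65),(668,109),(66,451),(641,495)])/5.5+[254.6,184.6]
    W=onz('top',s[:,0],s[:,1],.055)[:,:2]
    a=W[0]-W[1]+W[2]-W[3]; b=W[0]-W[2]+W[1]-W[3]
    return W, W.mean(0), np.arctan2(-a[0],a[1]), np.arctan2(b[1],b[0])
def tool(o=None):
    o=o or get_obs(); return Ro.from_euler('xyz',o['orientation'],degrees=True).as_matrix()
E
python3 - <<'E'
from h import *
W,c,y1,y2=unit(); print(W.round(4),c,np.degrees([y1,y2]))
print('sizes',np.linalg.norm(W[0]-W[1]),np.linalg.norm(W[0]-W[2]))
y=(y1*.7+y2*.3); R=np.array([[np.cos(y),-np.sin(y)],[np.sin(y),np.cos(y)]])
z=np.load('pics/top0.npz');p=z['p']
for n,q in (('knobtop depth',[.5436,-.1062]),('btn',onz('top',285.2,260.6,.077)[0,:2]),('vial',[.6076,-.1189])): print(n,q,((np.array(q)-c)@R*1000).round(1))
for l in ((-15,-66),(-58,70)): print(l,c+R@np.array(l)/1000)
print('tool axes',tool().round(3).tolist())
# scene-view check of knob: dark pixel blob near (348,260)
z=np.load('pics/scene0.npz');d=z['d'];v,u=np.mgrid[225:280,260:375];P=dep('scene',u.ravel(),v.ravel(),d[v,u].ravel())
L=np.c_[(P[:,:2]-c)@R,P[:,2]]*1000
k=(L[:,2]>70)&(L[:,2]<88)&(abs(L[:,0]+15)<22)&(L[:,1]<-40)&(L[:,1]>-90); print('scene knob',k.sum(),np.percentile(L[k],[3,50,97],axis=0).round(1).tolist())
k=(L[:,2]>72)&(L[:,2]<82)&(abs(L[:,0]+58)<18)&(abs(L[:,1]-70)<18); print('scene btn',k.sum(),np.percentile(L[k],[3,50,97],axis=0).round(1).tolist())
E
```

```text
[[ 0.6398  0.0622]
 [ 0.6286 -0.1539]
 [ 0.4939  0.0694]
 [ 0.4827 -0.1463]] [ 0.56125073 -0.04214096] [-2.98609238 -2.89992653]
sizes 0.2163762435160257 0.14610672148866316
knobtop depth [0.5436, -0.1062] [-14.3 -64.9]
btn [0.50650819 0.0301818 ] [-58.4  69.4]
vial [0.6076, -0.1189] [ 50.3 -74.3]
(-15, -66) [ 0.54286231 -0.10727825]
(-58, 70) [0.50694313 0.03076093]
tool axes [[-0.001, -0.893, -0.451], [0.001, -0.451, 0.893], [-1.0, 0.0, 0.001]]
scene knob 169 [[-29.1, -77.0, 70.9], [-18.6, -71.5, 81.0], [-3.1, -61.5, 83.5]]
scene btn 77 [[-67.2, 56.6, 72.5], [-59.7, 65.9, 75.9], [-49.1, 74.7, 77.8]]
```

Measurements agree to about 1 mm: centre (0.5613, -0.0421), yaw -2.95°, lever travel about 1 mm. The plan is to close the jaws and align tool z with the unit's +y, so one finger (19 mm wide) pushes the -y face. I'll spin first.

>>> move_arm:
  commands:
    - [[0,0,0,0.13],[0,0,0,0.13],[0,0,0,0.13],[0,0,0,0.13],[0,0,0,0]]
  jaw: 0

```text
clock: 0.6
tool_pos: [0.3042, -0.6022, 0.1884]
orientation: [37.7, 89.9, 124.6]
force: [-0.3, -0.1, -0.3]
opening: 0.053
```

```bash
cat >> h.py <<'E'
C=np.array([.56125,-.04214]); YAW=np.radians(-2.95); R2=np.array([[np.cos(YAW),-np.sin(YAW)],[np.sin(YAW),np.cos(YAW)]])
def st():
    o=get_obs(); q=o['tool_pos']; T=tool(o); l=(q[:2]-C)@R2*1000
    print('t',o['clock'],'local mm',l.round(1),'z',round(q[2]*1000,1),'F',o['force'].round(2),'open',round(o['opening'],4),'zyaw-unit',round(np.degrees(np.arctan2(T[1,2],T[0,2]))-87.05,2),'tilt',T[:,0].round(3)); return l,q
E
python3 -c "
from h import *
l,q=st(); print('need cm: y',-(-17-l[0])/10,'z',(-110-l[1])/10)"
```

```text
t 0.6 local mm [-227.9 -572.6] z 188.4 F [-0.26 -0.09 -0.34] open 0.053 zyaw-unit -0.15 tilt [-0.001  0.001 -1.   ]
need cm: y -21.088957556939082 z 46.25688752086607
```

>>> move_arm:
  commands:
    - [[0,-1.3,2.9,0],[0,-1.3,2.9,0],[0,-1.3,2.9,0],[0,-1.3,2.9,0],[0,-1.3,2.9,0],[0,-1.3,2.9,0],[0,-1.3,2.9,0],[0,-1.3,2.9,0]]

```text
clock: 1.4
tool_pos: [0.4206, -0.375, 0.1888]
orientation: [34.6, 90.0, 121.9]
force: [-0.1, 0.6, -0.1]
opening: 0.0009
```

>>> move_arm:
  commands:
    - [[0,-1.3,2.8,0],[0,-1.3,2.8,0],[0,-1.3,2.8,0],[0,-1.3,2.8,0],[0,-1.3,2.8,0],[0,-1.3,2.8,0],[0,-1.3,2.8,0],[0,0,0,0]]

```text
clock: 2.2
tool_pos: [0.5227, -0.1827, 0.1886]
orientation: [-24.5, 90.0, 62.9]
force: [-0.4, -0.4, -0.2]
opening: 0.0001
```

```bash
python3 -c "
from h import *
l,q=st(); print('need cm: y',-(-17-l[0])/10,'z',(-110-l[1])/10)"
```

```text
t 2.2 local mm [ -31.2 -142.4] z 188.6 F [-0.41 -0.41 -0.16] open 0.0001 zyaw-unit 0.35 tilt [ 0.  0. -1.]
need cm: y -1.4220847202747744 z 3.2387961481030887
```

>>> move_arm:
  commands:
    - [[0,-0.7,1.6,0],[0,-0.7,1.6,0],[2,0,0,0],[2,0,0,0],[2,0,0,0],[2,0,0,0],[2,0,0,0],[0,0,0,0]]

```text
clock: 3.0
tool_pos: [0.5352, -0.1536, 0.0863]
orientation: [89.3, 89.7, 176.3]
force: [-0.7, 0.2, 0.0]
opening: 0.0003
```

```bash
python3 -c "
from h import *
p,d=snap('scene','s1'); st()
cv2.imwrite('pics/s1c.png',cv2.resize(p[150:350,220:460],None,fx=3,fy=3)[:,:,::-1])"
```

```text
t 3.05 local mm [ -19.1 -112.8] z 87.9 F [-0.14 -0.19  1.21] open 0.0006 zyaw-unit -0.0 tilt [-0.003 -0.    -1.   ]
```

View pics/s1c.png

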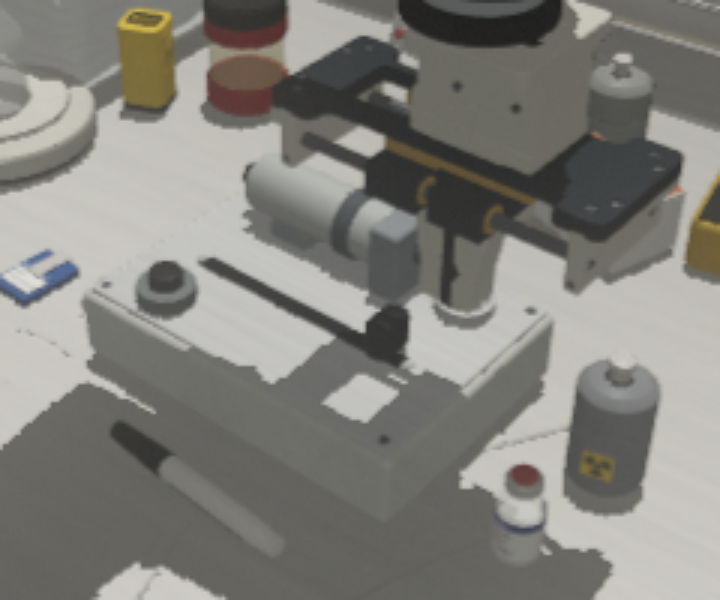

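```bash
python3 -c "
from h import *
c=calibration('scene'); 
def pr(P):
    q=np.linalg.inv(c['T'])@np.r_[P,1]; x,y=q[0]/-q[2],-q[1]/-q[2]; return (c['mtx']@[x,y,1])[:2]
q=get_obs()['tool_pos']; s=pr(q); print('tcp px',s,'crop',(s-[220,150])*3)
d=np.load('pics/s1.npz')['d']
for u,v in ((370,235),(375,245),(380,235),(374,250),(365,248),(384,247)):
    P=dep('scene',u,v,d[v,u])[0]; print(u,v,((P[:2]-C)@R2*1000).round(1),P[2].round(4))
"
```

```text
tcp px [369.30306111 265.01093204] crop [447.90918334 345.03279612]
370 235 [ -29.6 -116.5] 0.1565
375 245 [ -31.3 -128. ] 0.1437
380 235 [ -30.5 -134.8] 0.1655
374 250 [ -30.4 -126.4] 0.1326
365 248 [ -30.2 -109.4] 0.1281
384 247 [ -10.2 -131.8] 0.1292
```

```bash
python3 -c "
from h import *
d=np.load('pics/s1.npz')['d']
for v in range(248,276,3):
  print(v,[(lambda P:(((P[:2]-C)@R2*1000).round(0).tolist(),round(P[2]*1000)))(dep('scene',u,v,d[v,u])[0]) for u in (362,368,374,380)])
"
```

```text
248 [([46.0, -53.0], 55), ([-30.0, -115.0], 131), ([-30.0, -126.0], 136), ([-22.0, -132.0], 135)]
251 [([39.0, -59.0], 55), ([-29.0, -115.0], 124), ([-31.0, -127.0], 131), ([51.0, -89.0], 63)]
254 [([32.0, -63.0], 55), ([33.0, -76.0], 60), ([35.0, -87.0], 65), ([44.0, -94.0], 63)]
257 [([24.0, -69.0], 56), ([32.0, -76.0], 54), ([33.0, -88.0], 60), ([43.0, -95.0], 58)]
260 [([17.0, -74.0], 55), ([25.0, -82.0], 55), ([31.0, -90.0], 55), ([38.0, -99.0], 56)]
263 [([11.0, -79.0], 55), ([18.0, -86.0], 55), ([25.0, -94.0], 55), ([32.0, -102.0], 54)]
266 [([4.0, -84.0], 56), ([11.0, -91.0], 55), ([17.0, -100.0], 56), ([24.0, -108.0], 55)]
269 [([-1.0, -87.0], 54), ([4.0, -96.0], 55), ([11.0, -104.0], 55), ([18.0, -112.0], 55)]
272 [([-6.0, -91.0], 52), ([-1.0, -100.0], 54), ([5.0, -108.0], 55), ([12.0, -116.0], 54)]
275 [([-15.0, -97.0], 55), ([-7.0, -104.0], 54), ([-1.0, -113.0], 54), ([7.0, -119.0], 52)]
```

The visible fingertip ends at about z=120, but the TCP reads 88. I'll take a fresh static picture to find out whether that was lag or a real offset.

```bash
cat >> h.py <<'E'
def near(n,p,d,lo,hi,box):
    u0,v0,u1,v1=box; v,u=np.mgrid[v0:v1,u0:u1]; P=dep(n,u.ravel(),v.ravel(),d[v,u].ravel()); L=np.c_[(P[:,:2]-C)@R2,P[:,2]]*1000
    k=np.all((L>lo)&(L<hi),1); return L[k],np.c_[u.ravel(),v.ravel()][k]
E
python3 -c "
from h import *
p,d=snap('scene','s2'); st()
L,_=near('scene',p,d,[-45,-150,60],[15,-80,200],(330,180,420,300))
print(len(L)); print('tip zmin',np.percentile(L[:,2],[0,1,3]).round(1))
for z in range(75,180,10):
  k=abs(L[:,2]-z)<5
  if k.sum(): print(z,k.sum(),L[k].min(0).round(0),L[k].max(0).round(0))
"
```

```text
t 3.1 local mm [ -18.2 -112.9] z 89.1 F [-0.18 -0.94  0.75] open 0.0006 zyaw-unit 0.0 tilt [-0.001 -0.    -1.   ]
644
tip zmin [124.4 127.5 130. ]
125 20 [ -30. -131.  124.] [  -9. -103.  130.]
135 125 [ -32. -133.  130.] [  -8. -101.  140.]
145 128 [ -32. -133.  140.] [  -9. -101.  150.]
155 121 [ -31. -135.  150.] [ -9. -99. 160.]
165 144 [ -32. -137.  160.] [-10. -97. 170.]
175 74 [ -31. -139.  170.] [-15. -95. 179.]
```

```bash
python3 -c "
from h import *
print(get_obs()['tool_pos'],ctrl.grip_point_offset,[a for a in dir(ctrl) if a[0]!='_'])
for f in ('s1','s2'):
  z=np.load('pics/'+f+'.npz');p,d=z['p'],z['d']
  L,_=near('scene',p,d,[-45,-150,60],[15,-80,200],(330,180,420,300)); print(f,'tip zmin',np.percentile(L[:,2],[0,1,3]).round(1))
  for n,(u,v) in dict(bracketR=(412,243),bracketL=(317,202),rail=(372,217),blk=(382,228),body=(390,195),blk2=(360,210),mount=(380,160)).items():
    P=dep('scene',u,v,d[v,u])[0]; print(n,((P[:2]-C)@R2*1000).round(0),(P[2]*1000).round(0),p[v,u])
a=np.load('pics/s2.npz')['p']; cv2.imwrite('pics/s2c.png',cv2.resize(a[215:300,330:430],None,fx=7,fy=7,interpolation=cv2.INTER_CUBIC)[:,:,::-1])
"
```

```text
[ 0.5372573  -0.15396978  0.08911304] 0.0188 ['PlanningError', 'grip_point_offset']
s1 tip zmin [124.2 126.4 128.1]
bracketR [ -58. -202.] 199.0 [114 113 105]
bracketL [-59. -35.] 198.0 [114 112 104]
rail [ -59. -136.] 213.0 [48 48 48]
blk [ -50. -149.] 195.0 [61 60 54]
body [ -43. -152.] 248.0 [107 107  99]
blk2 [ -52. -111.] 211.0 [63 60 51]
mount [ -50. -136.] 298.0 [34 34 33]
s2 tip zmin [124.4 127.5 130. ]
bracketR [ -59. -203.] 199.0 [102 101  95]
bracketL [-59. -35.] 198.0 [108 106  99]
rail [ -58. -136.] 213.0 [49 50 49]
blk [ -52. -150.] 197.0 [72 73 68]
body [ -40. -151.] 246.0 [108 107  99]
blk2 [ -53. -112.] 212.0 [70 65 52]
mount [ -50. -136.] 299.0 [36 35 34]
```

View pics/s2c.png

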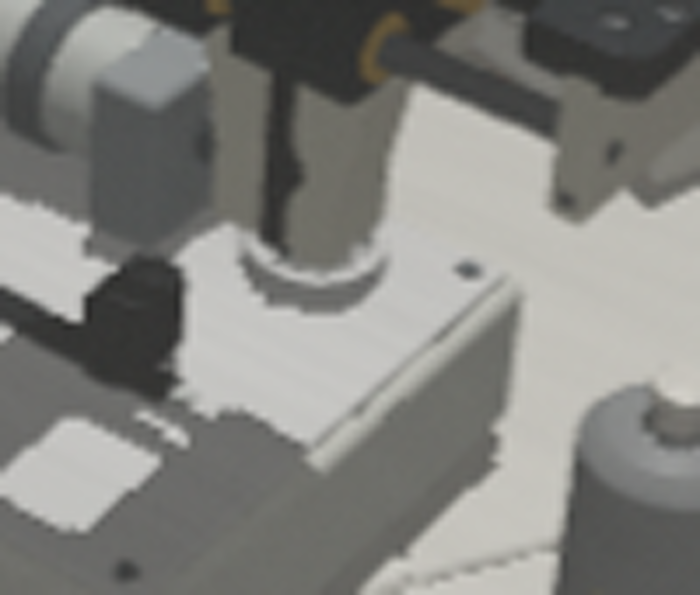

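The tip and gripper body both sit about 36 mm higher than the pose readout says: tip at 124, body at 190. I'll go 2.8 cm down, which is safe under either reading, and look again from both cameras.

>>> move_arm:
  commands:
    - [[1,0,0,0],[1,0,0,0],[0.8,0,0,0],[0,0,0,0],[0,0,0,0]]

```text
clock: 3.6
tool_pos: [0.537, -0.1541, 0.0607]
orientation: [112.2, 90.0, -160.8]
force: [-0.0, 0.4, -0.1]
opening: 0.0004
```

```bash
python3 -c "
from h import *
p,d=snap('scene','s3'); pt,dt=snap('top','t3'); st()
L,_=near('scene',p,d,[-45,-150,70],[15,-80,200],(330,180,420,300))
print('tip zmin',np.percentile(L[:,2],[0,1,3]).round(1))
for z in range(75,150,10):
  k=abs(L[:,2]-z)<5
  if k.sum(): print(z,k.sum(),L[k].min(0).round(0),L[k].max(0).round(0))
L,U=near('scene',p,d,[-35,-90,70],[5,-40,90],(330,180,420,300)); print('knob scene',np.percentile(L,[3,50,97],axis=0).round(1).tolist())
L,U=near('top',pt,dt,[-150,-300,120],[150,100,400],(250,120,480,330))
for z in range(130,300,10):
  k=abs(L[:,2]-z)<5
  if k.sum()>20: print('top',z,k.sum(),L[k].min(0).round(0)[:2],L[k].max(0).round(0)[:2])
h=np.hstack([cv2.resize(p[180:300,310:430],None,fx=3.2,fy=3.2),cv2.resize(pt[170:290,310:430],None,fx=3.2,fy=3.2)]); cv2.imwrite('pics/c3.png',h[:,:,::-1])
"
```

```text
t 3.7 local mm [ -18.1 -113. ] z 61.2 F [ 0.03 -0.26  1.08] open 0.0003 zyaw-unit -0.03 tilt [ 0. -0. -1.]
tip zmin [ 97.4 101.2 103.9]
95 5 [ -29. -120.   97.] [ -27. -113.  100.]
105 102 [ -32. -133.  100.] [  -7. -100.  110.]
115 126 [ -32. -133.  110.] [  -7. -100.  120.]
125 111 [ -31. -135.  120.] [ -8. -98. 130.]
135 130 [ -31. -137.  130.] [-10. -96. 140.]
145 79 [ -32. -138.  140.] [-15. -96. 150.]
knob scene [[-29.0, -76.7, 70.5], [-19.1, -71.0, 81.0], [-3.0, -62.1, 83.7]]
top 210 40 [ -57. -209.] [ -46. -184.]
```

View pics/c3.png

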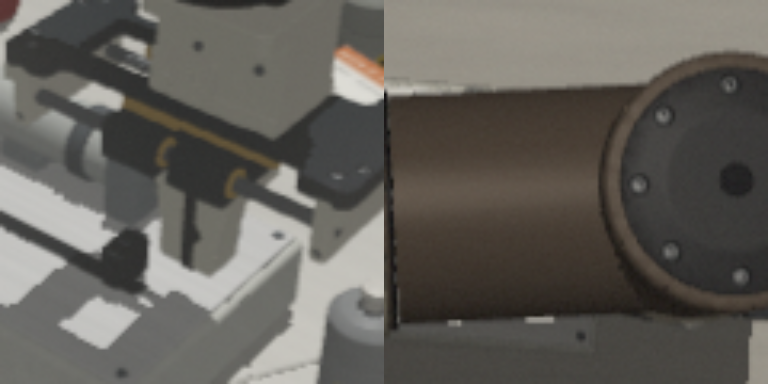

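Both views agree. The fingertip is at about z=98 while the readout says 61, and the tip is still well above knob height in the picture. So the z readout (or the tool length) is about 36 mm off, while x and y agree. I'll go down in small steps and watch the force.

>>> move_arm:
  commands:
    - [[0.2,0,0,0],[0.2,0,0,0],[0.1,0,0,0],[0.1,0,0,0],[0.1,0,0,0],[0,0,0,0]]

```text
clock: 4.3
tool_pos: [0.537, -0.154, 0.0537]
orientation: [93.6, 90.0, -179.4]
force: [0.3, 0.1, 0.1]
opening: 0.0002
```

>>> move_arm:
  commands:
    - [[0.1,0,0,0],[0,0,0,0],[0,0,0,0]]

```text
clock: 4.6
tool_pos: [0.5371, -0.154, 0.0529]
orientation: [135.3, 90.0, -137.7]
force: [-0.8, -0.3, -1.2]
opening: 0.0004
```

No contact with the readout below deck height (52.9 against 55), which confirms the offset. I'll carry on down to a true height of about 71.

>>> move_arm:
  commands:
    - [[0.4,0,0,0],[0.4,0,0,0],[0.4,0,0,0],[0.4,0,0,0],[0.2,0,0,0],[0,0,0,0],[0,0,0,0]]

```text
clock: 5.3
tool_pos: [0.5371, -0.154, 0.0348]
orientation: [138.4, 90.0, -134.6]
force: [-0.2, -0.1, -0.3]
opening: 0.0004
```

```bash
python3 -c "
from h import *
p,d=snap('scene','s4'); st()
L,_=near('scene',p,d,[-45,-150,58],[15,-90,200],(330,180,420,300))
print('tip zmin',np.percentile(L[:,2],[0,1,3]).round(1))
for z in range(65,120,10):
  k=abs(L[:,2]-z)<5
  if k.sum(): print(z,k.sum(),L[k].min(0).round(0),L[k].max(0).round(0))
cv2.imwrite('pics/s4c.png',cv2.resize(p[200:300,310:430],None,fx=6,fy=6,interpolation=cv2.INTER_CUBIC)[:,:,::-1])
"
```

```text
t 5.35 local mm [ -18.3 -113. ] z 35.0 F [-0.26 -0.31 -0.52] open 0.0002 zyaw-unit -0.04 tilt [ 0. -0. -1.]
tip zmin [71.9 75.7 78.9]
75 52 [ -31. -133.   72.] [  -8. -100.   80.]
85 108 [ -31. -133.   80.] [  -6. -101.   90.]
95 115 [ -31. -134.   90.] [  -8. -100.  100.]
105 111 [ -31. -136.  100.] [ -9. -98. 110.]
115 99 [ -32. -137.  110.] [-10. -95. 119.]
```

View pics/s4c.png

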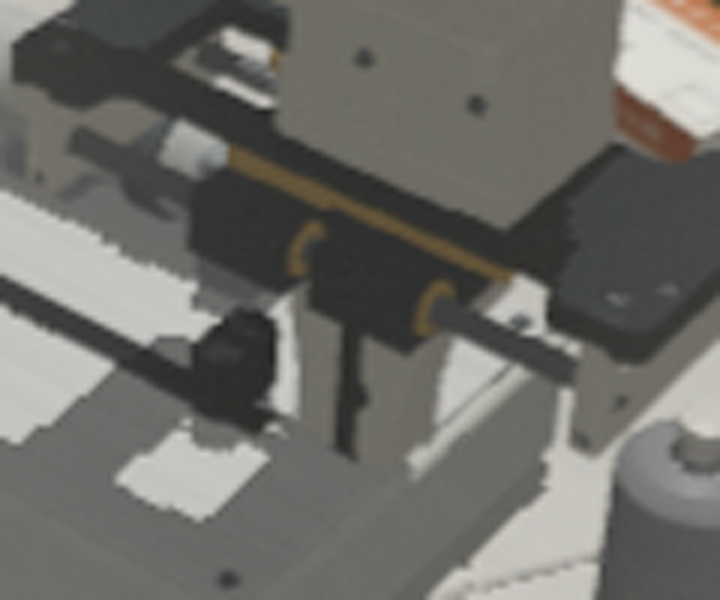

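The fingertip is now at about z=71, level with the knob (crop knob at 235,360, finger tip at 350,460) and on its -y side. I'll move along +y into the free parking stretch to calibrate where contact happens.

>>> move_arm:
  commands:
    - [[0,0,0.5,0],[0,0,0.5,0],[0,0,0.5,0],[0,0,0.5,0],[0,0,0.5,0],[0,0,0.5,0],[0,0,0.3,0],[0,0,0,0]]

```text
clock: 6.15
tool_pos: [0.5388, -0.1206, 0.0349]
orientation: [-33.5, 90.0, 53.5]
force: [-0.1, 0.0, -0.3]
opening: 0.0
```

```bash
cat >> h.py <<'E'
def knob(f,verbose=1):
    "lever travel relative to initial picture, from the knob's dark upper part in scene view"
    r=[]
    for g in ('scene0',f):
        z=np.load('pics/'+g+'.npz'); p,d=z['p'],z['d']
        L,U=near('scene',p,d,[-36,-100,66],[4,60,90],(270,200,420,300))
        k=p[U[:,1],U[:,0]].max(1)<62; L=L[k]; r.append(np.percentile(L[:,1],[3,20,50,80,97])); 
        if verbose: print(g,k.sum(),r[-1].round(1),np.percentile(L[:,0],[3,97]).round(1),np.percentile(L[:,2],[3,97]).round(1))
    print('travel shift',(r[1]-r[0]).round(1))
E
python3 -c "
from h import *
snap('scene','s5'); st(); knob('s5')"
```

```text
t 6.2 local mm [-18.3 -79.7] z 34.9 F [-0.09  0.19 -0.08] open 0.0006 zyaw-unit -0.02 tilt [ 0.  0. -1.]
scene0 167 [-77.  -75.9 -72.1 -66.1 -61.8] [-29.2  -5.2] [67.4 83.5]
s5 89 [-82.7 -71.3 -59.8 -54.5 -51.4] [-29.6 -16.1] [66.8 87.6]
travel shift [-5.7  4.6 12.3 11.6 10.4]
```

>>> move_arm:
  commands:
    - [[0,0,0.4,0],[0,0,0.4,0],[0,0,0.4,0],[0,0,0.4,0],[0,0,0.3,0],[0,0,0,0]]

```text
clock: 6.8
tool_pos: [0.5398, -0.102, 0.0349]
orientation: [161.8, 90.0, -111.1]
force: [0.1, -2.3, 0.1]
opening: 0.0004
```

>>> move_arm:
  commands:
    - [[0,0,0.2,0],[0,0,0.2,0],[0,0,0.2,0],[0,0,0.2,0],[0,0,0,0]]

```text
clock: 7.3
tool_pos: [0.5403, -0.0935, 0.0348]
orientation: [-28.5, 90.0, 58.5]
force: [-1.0, 0.5, -0.1]
opening: 0.0005
```

```bash
python3 -c "
from h import *
snap('scene','s6'); st(); knob('s6')"
```

```text
t 7.35 local mm [-18.2 -52.5] z 34.9 F [-0.06 -0.56 -0.17] open 0.0004 zyaw-unit -0.02 tilt [ 0.  0. -1.]
scene0 167 [-77.  -75.9 -72.1 -66.1 -61.8] [-29.2  -5.2] [67.4 83.5]
s6 111 [-54.8 -33.  -27.9 -22.4 -18.1] [-29.4 -14.3] [66.8 87. ]
travel shift [22.2 42.9 44.2 43.7 43.7]
```

The knob clicked into the first rest (shift 43.7 mm). The calibration is now: travel ≈ TCP_y + 90.4. On to the second click, slowly.

>>> move_arm:
  commands:
    - [[0,0,0.3,0],[0,0,0.3,0],[0,0,0.3,0],[0,0,0.2,0],[0,0,0,0]]

```text
clock: 7.85
tool_pos: [0.5408, -0.0832, 0.0349]
orientation: [167.1, 90.0, -105.9]
force: [0.8, -2.2, 0.5]
opening: -0.0001
```

>>> move_arm:
  commands:
    - [[0,0,0.2,0],[0,0,0.2,0],[0,0,0.2,0],[0,0,0.2,0],[0,0,0,0]]

```text
clock: 8.35
tool_pos: [0.5413, -0.0745, 0.0349]
orientation: [-18.4, 90.0, 68.7]
force: [-0.0, 0.5, 0.8]
opening: 0.0002
```

```bash
python3 -c "
from h import *
snap('scene','s7'); st(); knob('s7',0)"
```

```text
t 8.4 local mm [-18.3 -33.5] z 34.8 F [-0.32 -0.25  0.51] open 0.0005 zyaw-unit -0.02 tilt [ 0.  0. -1.]
travel shift [40.1 63.2 64.2 63.8 62.7]
```

Second click (64). The same stroke again takes it to the third, with the finger stopping at about 77.

>>> move_arm:
  commands:
    - [[0,0,0.3,0],[0,0,0.3,0],[0,0,0.3,0],[0,0,0.2,0],[0,0,0,0]]

```text
clock: 8.9
tool_pos: [0.5417, -0.0643, 0.0349]
orientation: [167.6, 90.0, -105.4]
force: [0.4, -2.1, 0.4]
opening: 0.0007
```

>>> move_arm:
  commands:
    - [[0,0,0.2,0],[0,0,0.2,0],[0,0,0.2,0],[0,0,0.2,0],[0,0,0.1,0],[0,0,0,0]]

```text
clock: 9.5
tool_pos: [0.5423, -0.0546, 0.0349]
orientation: [-20.2, 90.0, 66.8]
force: [0.2, 0.4, -0.7]
opening: 0.0004
```

```bash
python3 -c "
from h import *
p,d=snap('scene','s8'); st(); knob('s8',0)
cv2.imwrite('pics/s8c.png',cv2.resize(p[170:300,250:430],None,fx=4,fy=4,interpolation=cv2.INTER_CUBIC)[:,:,::-1])"
```

```text
t 9.55 local mm [-18.3 -13.6] z 34.8 F [-0.06  0.51 -0.05] open 0.0009 zyaw-unit -0.03 tilt [ 0.  0. -1.]
travel shift [60.1 62.3 78.5 77.3 76.9]
```

View pics/s8c.png

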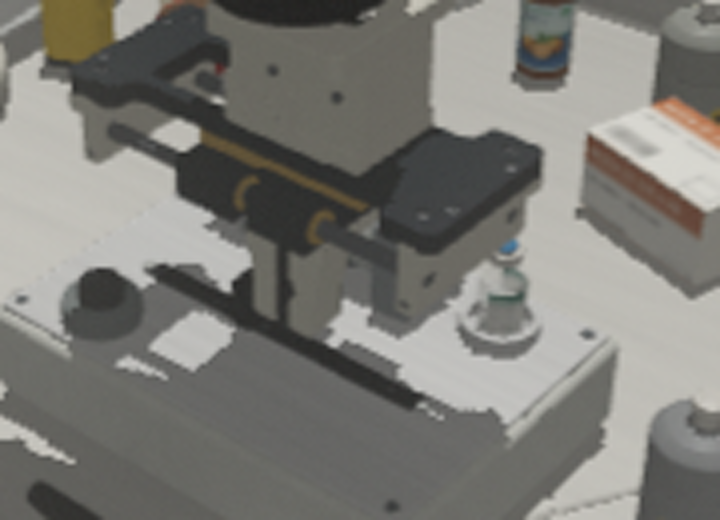

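The knob reads about 77 and seems to be still against the finger, so it may be hanging near the hump or still moving. I'll wait a moment and re-measure.

>>> move_arm:
  commands:
    - [[0,0,0,0],[0,0,0,0],[0,0,0,0]]

```text
clock: 9.85
tool_pos: [0.5422, -0.0551, 0.0348]
orientation: [60.5, 90.0, 147.5]
force: [-0.2, -0.4, -0.2]
opening: 0.0006
```

```bash
python3 -c "
from h import *
p,d=snap('scene','s9'); st(); knob('s9')
z=np.load('pics/s8.npz')
L,U=near('scene',p,d,[-36,-20,60],[4,60,90],(270,200,420,300))
for a in (64,68,72,76,80,84): k=abs(L[:,2]-a)<2; print(a,k.sum(),L[k][:,:2].min(0).round(1),L[k][:,:2].max(0).round(1))"
```

```text
t 9.9 local mm [-18.3 -14. ] z 34.8 F [ 0.42  0.33 -0.19] open 0.0004 zyaw-unit -0.04 tilt [-0.  0. -1.]
scene0 167 [-77.  -75.9 -72.1 -66.1 -61.8] [-29.2  -5.2] [67.4 83.5]
s9 107 [-16.9   7.   12.2  18.1  21.9] [-29.4 -12.7] [67.3 86.1]
travel shift [60.1 82.9 84.2 84.3 83.7]
64 15 [-28.4   7.1] [-18.8  19.6]
68 14 [-28.2   6.2] [-21.5  23.5]
72 18 [-29.4 -18.8] [-20.7  22.2]
76 29 [-30.2 -17.9] [-21.   23.1]
80 59 [-31.8 -18.6] [-10.7  23.6]
84 32 [-30.1 -18.4] [-8.9 21.9]
```

The lever has dropped into the third click (84 mm). I'll back off, go up and over to the button.

>>> move_arm:
  commands:
    - [[0,0,-0.5,0],[0,0,-0.5,0],[-2,0,0,0],[-2,0,0,0],[-2,0,0,0],[0,0,0,0]]

```text
clock: 10.5
tool_pos: [0.5436, -0.0654, 0.0977]
orientation: [-82.1, 89.7, 4.9]
force: [0.9, 0.2, -0.0]
opening: 0.0007
```

>>> move_arm:
  commands:
    - [[0,0.6,1.5,0],[0,0.7,1.6,0],[0,0.7,1.6,0],[0,0.7,1.6,0],[0,0.7,1.6,0],[0,0.6,1.5,0],[0,0,0,0],[0,0,0,0]]

```text
clock: 11.3
tool_pos: [0.5065, 0.0307, 0.0946]
orientation: [116.8, 90.0, -156.1]
force: [0.8, 0.4, 0.1]
opening: 0.0006
```

```bash
python3 -c "
from h import *
p,d=snap('scene','s10'); st(); knob('s10',0)
L,_=near('scene',p,d,[-85,30,90],[-30,110,200],(200,150,380,300))
print('tip zmin',np.percentile(L[:,2],[0,1,3]).round(1))
for z in range(115,160,10):
  k=abs(L[:,2]-z)<5
  if k.sum(): print(z,k.sum(),L[k].min(0).round(0),L[k].max(0).round(0))
cv2.imwrite('pics/s10c.png',cv2.resize(p[150:300,220:400],None,fx=4,fy=4,interpolation=cv2.INTER_CUBIC)[:,:,::-1])"
```

```text
t 11.35 local mm [-58.3  69.7] z 94.6 F [ 0.04 -0.39  0.05] open 0.0004 zyaw-unit -0.03 tilt [-0. -0. -1.]
travel shift [83.1 83.  81.4 82.3 82.5]
tip zmin [132.3 135.1 136.6]
135 56 [-71.  50. 132.] [-48.  82. 140.]
145 112 [-71.  49. 140.] [-48.  83. 150.]
155 107 [-71.  49. 150.] [-47.  85. 160.]
```

View pics/s10c.png

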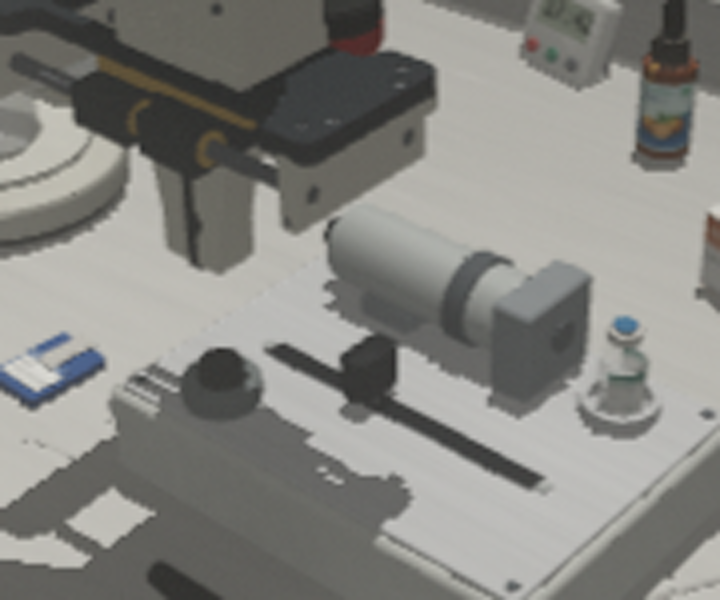

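The lever stands alone in the third click (crop 370,370) and the fingers are above the button (222,375). Now to descend, then press slowly.

>>> move_arm:
  commands:
    - [[1.2,0,0,0],[1.2,0,0,0],[1.2,0,0,0],[1,0,0,0],[0,0,0,0],[0,0,0,0]]

```text
clock: 11.95
tool_pos: [0.5065, 0.0306, 0.0485]
orientation: [127.9, 89.9, -145.0]
force: [0.3, 0.3, 0.5]
opening: 0.0003
```

>>> move_arm:
  commands:
    - [[0.2,0,0,0],[0.2,0,0,0],[0.2,0,0,0],[0,0,0,0],[0,0,0,0]]

```text
clock: 12.45
tool_pos: [0.5067, 0.0309, 0.043]
orientation: [-72.3, 90.0, 14.7]
force: [0.5, 0.5, 0.2]
opening: 0.0006
```

>>> move_arm:
  commands:
    - [[0.2,0,0,0],[0,0,0,0],[0,0,0,0]]

```text
clock: 12.75
tool_pos: [0.5067, 0.0308, 0.0408]
orientation: [125.1, 90.0, -147.9]
force: [-0.6, -0.8, 0.3]
opening: 0.0001
```

>>> move_arm:
  commands:
    - [[0.2,0,0,0],[0,0,0,0],[0,0,0,0]]

```text
clock: 13.05
tool_pos: [0.5069, 0.0309, 0.039]
orientation: [-79.4, 90.0, 7.6]
force: [0.1, -0.4, 1.0]
opening: 0.0006
```

>>> move_arm:
  commands:
    - [[0.2,0,0,0],[0,0,0,0],[0,0,0,0]]

```text
clock: 13.35
tool_pos: [0.5069, 0.0309, 0.037]
orientation: [-75.6, 90.0, 11.4]
force: [0.5, -0.1, 3.0]
opening: 0.0003
```

>>> move_arm:
  commands:
    - [[0.2,0,0,0],[0,0,0,0],[0,0,0,0]]

```text
clock: 13.65
tool_pos: [0.5069, 0.0309, 0.035]
orientation: [-76.4, 90.0, 10.6]
force: [0.0, 0.2, 4.9]
opening: 0.0008
```

The spring force is rising as expected. A little further, to the stop.

>>> move_arm:
  commands:
    - [[0.1,0,0,0],[0,0,0,0],[0,0,0,0]]

```text
clock: 13.95
tool_pos: [0.5069, 0.0309, 0.034]
orientation: [-74.8, 90.0, 12.2]
force: [0.9, 0.4, 4.4]
opening: 0.0006
```

>>> move_arm:
  commands:
    - [[0.1,0,0,0],[0,0,0,0],[0,0,0,0]]

```text
clock: 14.25
tool_pos: [0.5069, 0.0309, 0.0335]
orientation: [-82.8, 90.0, 4.3]
force: [-1.7, 0.9, 10.1]
opening: 0.0003
```

Force jumped to 10 N and the motion stopped short, so the button is on its stop. I'll hold that and then rise.

>>> move_arm:
  commands:
    - [[0,0,0,0],[0,0,0,0],[-0.5,0,0,0],[-1,0,0,0],[-2,0,0,0],[-2,0,0,0],[-2,0,0,0],[0,0,0,0]]

```text
clock: 15.05
tool_pos: [0.5077, 0.0311, 0.1105]
orientation: [-66.8, 89.8, 20.2]
force: [0.3, -0.4, 0.1]
opening: 0.0008
```

>>> move_arm:
  commands:
    - [[-2,0,0,0],[-2,0,0,0],[0,0,0,0],[0,0,0,0]]

```text
clock: 15.45
tool_pos: [0.506, 0.0308, 0.1476]
orientation: [67.9, 90.0, 154.9]
force: [0.0, 0.3, -0.1]
opening: 0.0003
```

```bash
python3 -c "
from h import *
p,d=snap('scene','s11'); st(); knob('s11',0)
a=np.load('pics/scene0.npz')
for q,dd in ((a['p'],a['d']),(p,d)):
    L,U=near('scene',q,dd,[-75,50,71],[-40,85,90],(200,150,380,300)); print('btn',len(L),np.percentile(L[:,2],[50,90,97]).round(1))
df=np.abs(a['p'].astype(int)-p).max(2)>40
for n,(x,y,w,h) in dict(marker=(250,285,70,55),badge=(215,230,35,25),vial=(362,225,25,35),betav=(380,300,30,45),pig=(405,265,40,55)).items():
    A=cv2.cvtColor(a['p'][y:y+h,x:x+w],cv2.COLOR_RGB2GRAY).astype(np.float32);B=cv2.cvtColor(p[y:y+h,x:x+w],cv2.COLOR_RGB2GRAY).astype(np.float32)
    print(n,'px shift',np.round(cv2.phaseCorrelate(cv2.Laplacian(A,5),cv2.Laplacian(B,5))[0],2))
cv2.imwrite('pics/s11.png',p[:,:,::-1])"
```

```text
t 15.5 local mm [-59.2  69.9] z 147.1 F [ 0.16  0.   -0.39] open 0.0003 zyaw-unit -0.06 tilt [-0.002 -0.    -1.   ]
travel shift [82.6 82.6 80.2 79.9 81.7]
btn 82 [75.8 77.2 77.8]
btn 85 [75.8 77.5 77.8]
marker px shift [ 0.14 -0.08]
badge px shift [0.08 0.51]
vial px shift [ 0.5  -0.01]
betav px shift [0.13 0.53]
pig px shift [0.02 0.04]
```

View pics/s11.png

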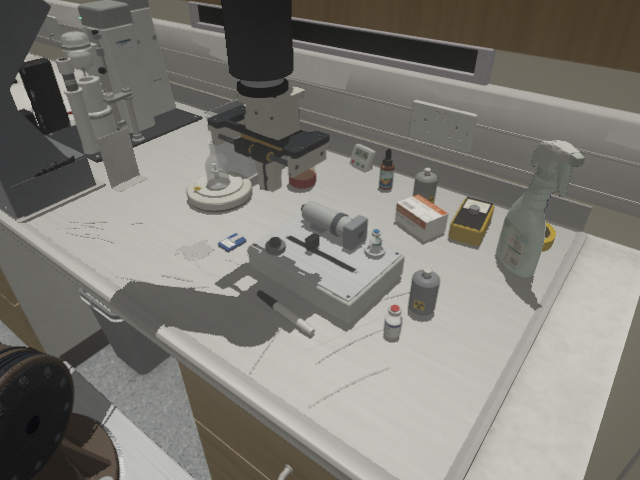

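Everything stands where it was, and the button is back at its initial height. The lever mask reads 82–84 depending on shading, so I'll check with depth only before handing in.

```bash
python3 -c "
from h import *
m=[]
for g in ('scene0','s11'):
    z=np.load('pics/'+g+'.npz'); L,U=near('scene',z['p'],z['d'],[-36,-95,76],[6,60,90],(250,200,420,300))
    a,b=np.percentile(L[:,1],[3,97]); m.append((a+b)/2); print(g,len(L),a.round(1),b.round(1),np.percentile(L[:,0],[3,97]).round(1))
t=m[1]-m[0]; print('shift',t)
if 80.5<t<87: print(close_job())
"
```

```text
scene0 131 -76.8 -61.5 [-29.1  -2.6]
s11 111 6.3 22.0 [-29.2  -2.9]
shift 83.30169574254514
the job is handed in; nothing more can be done
None
```

The lever is resting in the third click, the start button has been pressed and has come back up, and I've handed the job in. No verdict came back.

- **Lever:** I pushed it with one closed fingertip through the first two clicks and into the third. The camera read 44, 64 and then 84 mm. The finger stopped at about 77 mm, and the lever sprang the rest of the way by itself. The highest travel I saw was about 84 mm, well short of the hump towards the fourth click at 94 mm.
- **Button:** I then pressed it until the force jumped from about 5 N to 10 N at the stop, held it briefly and rose clear.

**Last checks:**
- The depth-only check put the lever at 83.3 mm from its start.
- The button cap is back at its starting height.
- The vial, lead pot, beta vial, marker and badge moved no more than about 0.5 pixel in the picture. I checked the unit and syringe only by eye, and both look unmoved.
- The force reads about zero, and the gripper is well above the unit, touching nothing.

**What disagreed:**
- **Height readout:** the reported tool height was about 36 mm lower than the fingertip seen in the depth images. I trusted the images, and the lack of contact below the reported deck height, together with the contact at the button, confirmed them.
- **Lever reading:** the colour-based reading wavered between about 80 and 84 mm as the shading changed. One reading just after the last push showed 77 mm, while the lever was apparently still settling.

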